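# Load the saw's finished blocks into the tote and hold it up

### The arm

A 7-joint arm with a two-finger parallel gripper is mounted at the origin on the work surface. World frame = base frame: x ahead of the robot, y to its left, z up, the work surface at z = 0. Lengths are in mm, angles in rad, forces in N, time in s.
With the tool pointing down it reaches from about 400 to 875 mm from the base axis. Payload 19.3 kg.
Tool frame: the origin (TCP) lies at the very end of the fingers, on their centre line; the grasp point (between the pads) lies 19 mm behind it (grip_point_offset is the z of the grasp point in the tool frame, in mm); z points along the fingers, y is the line along which they close (so a half turn about z gives the same grasp; the last joint's range is limited). The gripper opens to 85 mm and grips with 20 to 120 N. Pads are 22 mm wide; open, the fingers measure 114 mm over their backs; the gripper's body (76 mm by 85 mm) begins 54 mm behind the grasp point. The pads swing forward as they close: fully open they stand 13 mm farther back than shut.
Start: joints at [-1.173, 0.521, -0.036, 1.599, 0.021, 1.021, -0.113], TCP at [281.843, 557.834, 231.291] pointing down, gripper open.
Joint ranges: [-2.91, 2.91], [-0.3, 2.13], [-1.5, 1.42], [0.17, 2.43], [-1.26, 4.41], [0.16, 1.93], [-2.52, 2.52]. Speed limits (rad/s): [1.89, 1.89, 2.39, 2.39, 3.01, 3.01, 3.01].

### API

Orientations are given as a 3x3 rotation matrix whose columns are the frame's x, y, z axes.
In Python, from workcell import movep, movel, goto_joints, open_gripper, clamp, wait, inverse_kinematics, read_state, camera, PlanningError, finish_job, grip_point_offset gives the robot as it stands. Calls block until the motion is done:
- movep(position, orientation): joint-space move of the TCP to a pose.
- movel(position, frame=None, max_speed=150, guard=None): straight line of the TCP; frame=None keeps the orientation; max_speed is the mean speed in mm/s. With guard (N) it stops when the force on the tool has changed by that much, and returns True; else False.
- goto_joints(angles): joint-space move.
- open_gripper() and clamp(): open the fingers fully, or close them until they stop; the grip force is fixed at half the most.
- wait(seconds).
- inverse_kinematics(position, orientation): joint angles nearest the present ones, or None.
- read_state(): the state.
- camera(name): name is "side" or "top"; returns a dict with "image" (384x512x3 uint8, blue, green, red), "range_z" (384x512 float32, mm along the optical axis (not along the pixel's ray), 0 where there is no reading), "fx", "fy", "cx", "cy" (pixels), "dist_coeffs" ([k1, k2, p1, p2, k3] as OpenCV has them; the pictures are not rectified), "cam_to_world" (4x4, takes a point from camera to world coordinates). Camera axes: x right, y up, looking along -z (the intrinsics and any distortion apply to the point x, -y, -z); pixel columns grow to the right and rows downward; lengths in mm; the calibration is good to about 2 mm. A picture is of the moment at which its call begins.
A pose or a line that the arm cannot do raises PlanningError and nothing moves.
- finish_job(): hands the job in; it is judged then, once.
The state is a dict: "time": time; "qpos": joint angles; "qvel": joint speeds; "joint_efforts": joint torques, N m; "eef_pos": TCP position; "tool_rot": TCP orientation; "ft_force": force on the tool from outside, world axes, zero at the start; "torque": the same for the moment, N m; "finger_gap": finger opening in mm; "gripper_force": force on a finger pad.
Only numpy, scipy, OpenCV 4.12 (cv2) and the standard library are available. Lean on these libraries where they do the work, as an engineer would, in place of code of your own. Each camera call takes 0.05 s, during which the arm holds its last target. There are 200 camera calls.

### The job

Collect the two notched wooden blocks from the catch tray of the bench saw and put one in each end of the plywood tote, leaving the plain offcuts in the tray. Then lift the tote by its handle bar about 10 cm clear of the bench and keep holding it up, level and still: the job finishes while you are holding it in the air, so do not set it down or let go. Do not knock or shift the glue bottle, the jar or the cup standing nearby.

Things in the scene. Friction and masses are not known exactly. Their poses are not given: they have to be found in the camera images.
- tray: Fixed open aluminium catch tray, 250 x 250 mm outside, walls 30 mm high, 5 mm thick, floor 5 mm thick, on the bench. Origin at the centre of its underside, z up. On its -y side is the fixed grey bench saw: a chute 125 to 180 mm from the origin along -y (up to 75 mm high), then saw body and table, 400 mm long in x, from 170 mm onwards, up to 240 mm high.
- block_a: Finished notched block of pale wood, 80 (x) x 34 (y) x 32 (z) mm, about 60 g, lying on the tray floor, notch up. The notch runs along y across the middle of its top, 20 mm wide, 12 mm deep (20 mm of wood below it). Origin at the centre of its underside, x along its length, z up. Same as block_b.
- block_b: The second finished block, the same shape as block_a: 80 (x) x 34 (y) x 32 (z) mm, notch up, origin at the centre of its underside.
- offcut_short: Plain short offcut of the same pale wood without a notch, 44 (x) x 34 (y) x 20 (z) mm, on the tray floor; stays in the tray. Origin at the centre of its underside.
- offcut_strip: Plain thin offcut strip of the same pale wood, 85 (x) x 16 (y) x 14 (z) mm, on the tray floor; stays in the tray. Origin at the centre of its underside.
- tote: Open plywood tote, loose on the bench, 160 (x) x 320 (y) mm, 0.45 kg. Walls 45 mm high, 6 mm thick; floor 6 mm thick. A partition at y = 0, 40 mm high, makes two ends, 148 x 151 mm inside, centred at y = +80 and -80 mm. Two posts at x = +68 and -68 mm, y = 0 (12 x 36 mm, 150 mm high) carry the handle bar over the partition. Origin at the centre of its underside, z up.
- tote_handle (a point): Centre of the tote's handle bar, 136 mm above the tote's underside, over its centre. The bar runs along the tote's x, 124 mm long between the posts, 18 mm wide (y) and 28 mm high (z): from 122 to 150 mm above the underside. Axes as the tote's.
- glue: White glue bottle, 60 mm across, 190 mm high, standing at the far side of the bench; a bystander. Origin at the centre of its underside.
- jar: Glass jar with a steel cap, 76 mm across, 100 mm high, standing at the far side; a bystander. Origin at the centre of its underside.
- cup: Grey cup, 76 mm across at the rim, 90 mm high, standing at the far side; a bystander. Origin at the centre of its underside.
There are look-alikes about, which are no part of the job. Leave any green look-alike of the offcut_strip alone. What is shaped like the block_a but orange is not meant.

How it is judged:
By the outcome, as a careful person would: the job done as asked, in the order asked, and still so for the second after the job is handed in, while the arm keeps its last pose, push and grip.
It also fails if it takes over 72 s, if anything falls off the work surface, if the arm or the gripper's body presses on something with over 40 N, if the wrist force passes 120 N, or if a joint passes its speed limit or range.

## Working session

There is one attempt and no reset: what is moved stays moved. The work goes in short steps, each a Python script; the robot and the scene stay as the last script left them, time stands still between calls to the robot, and variables do not carry over. Pictures are saved under pics/ and viewed, at most 10 in all, crops included, and the job is handed in when it is done.

```bash
ls; mkdir -p pics; cat > h.py <<'E'
import numpy as np, cv2
from workcell import *
def pts(c):
    """world xyz per pixel from range"""
    H,W=c["range_z"].shape
    K=np.array([[c["fx"],0,c["cx"]],[0,c["fy"],c["cy"]],[0,0,1]])
    u,v=np.meshgrid(np.arange(W),np.arange(H))
    n=cv2.undistortPoints(np.stack([u,v],-1).reshape(-1,1,2).astype(np.float64),K,np.array(c["dist_coeffs"])).reshape(H,W,2)
    d=c["range_z"][...,None].astype(float)
    p=np.concatenate([n[...,:1]*d,-n[...,1:]*d,-d],-1)
    T=np.array(c["cam_to_world"])
    w=p@T[:3,:3].T+T[:3,3]
    w[c["range_z"]==0]=np.nan
    return w
E
python3 - <<'E'
from h import *
ims=[]
for n in("top","side"):
    c=camera(n); np.save(f"pics/{n}.npy",c,allow_pickle=True); cv2.imwrite(f"pics/{n}0.png",c["image"])
    print(n,np.round(c["cam_to_world"],2).tolist(),c["fx"],c["dist_coeffs"],(c["range_z"]>0).mean())
s=read_state();print(s["time"],s["eef_pos"],s["tool_rot"],grip_point_offset)
E
```

```text
pics
top [[0.02, 0.99, -0.11, 416.11], [-1.0, 0.02, -0.01, -78.01], [-0.0, 0.11, 0.99, 1056.46], [0.0, 0.0, 0.0, 1.0]] 384.66069371576594 [0.01792558 0.         0.         0.         0.        ] 0.9956410725911459
side [[-0.97, 0.15, -0.17, 346.4], [-0.22, -0.71, 0.67, 699.36], [-0.02, 0.69, 0.73, 936.09], [0.0, 0.0, 0.0, 1.0]] 449.0768693403663 [-0.14259597  0.          0.          0.          0.        ] 0.9959665934244791
0.1 [281.73381008 557.57040619 230.8012814 ] [[-8.92551115e-01  4.50946072e-01 -3.83900295e-04]
 [ 4.50946230e-01  8.92550649e-01 -9.14275290e-04]
 [-6.96383937e-05 -9.89155820e-04 -9.99999508e-01]] -18.700000000000003
```

View pics/top0.png

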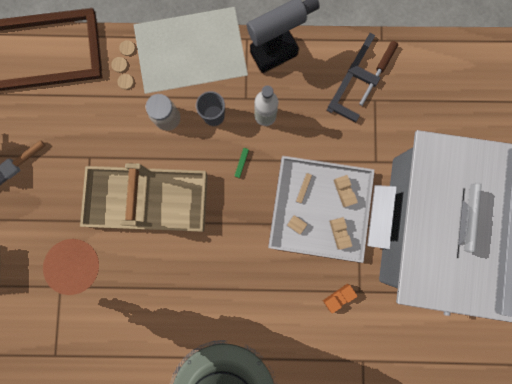

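View pics/side0.png

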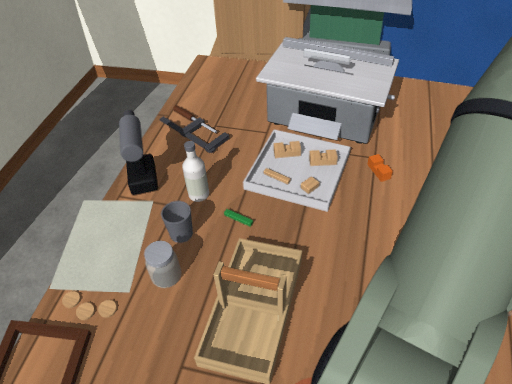

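The top view shows the tray centred at about (323,210) and the notched blocks at (346,191) and (341,233). The offcuts are at (304,188) and (297,226), the tote is at (145,198) with its bar at (132,195), and the bystanders are at (161,112), (211,108) and (266,107). The orange decoy is at (341,298) and the green strip at (242,163). Next I'll measure these from range points.

```bash
python3 - <<'E'
from h import *
for n in("top","side"):
    c=np.load(f"pics/{n}.npy",allow_pickle=True).item(); w=pts(c); im=c["image"]
    hsv=cv2.cvtColor(im,cv2.COLOR_BGR2HSV)
    R=dict(top=(272,160,374,258),side=(250,132,350,205))[n]
    m=((hsv[...,1]>60)&(hsv[...,0]<25)&(hsv[...,2]>80)).astype(np.uint8)
    roi=np.zeros_like(m)
    x,y=w[...,0],w[...,1]
    roi=(x>270)&(x<700)&(y<-150)&(y>-500)&(w[...,2]>10)&(w[...,2]<60)
    m=m*roi.astype(np.uint8)
    k,l,st,ce=cv2.connectedComponentsWithStats(m)
    print(n)
    for i in range(1,k):
        if st[i,4]<20: continue
        p=w[l==i]; zt=np.percentile(p[:,2],95)
        t=p[(p[:,2]>zt-7)]
        r=cv2.minAreaRect(t[:,:2].astype(np.float32)); print(st[i],np.round(ce[i]),"zt",zt.round(1),"rect",np.round(np.array(r[0]),1),np.round(r[1],1),round(r[2],1))
    # tote: points above 38 and below 60 in tote region; handle above 140
    for lo,hi in((36,56),(140,165)):
        q=w[(x>250)&(x<720)&(y>0)&(y<480)&(w[...,2]>lo)&(w[...,2]<hi)&(hsv[...,1]>60)&(hsv[...,0]<25)]
        q=q[(q[:,0]>320)&(q[:,0]<560)]
        r=cv2.minAreaRect(q[:,:2].astype(np.float32)); print("tote",lo,len(q),np.round(r[0],1),np.round(r[1],1),round(r[2],1),np.median(q[:,2]))
    # tray rim
    q=w[(x>270)&(x<700)&(y<-150)&(y>-500)&(w[...,2]>24)&(w[...,2]<36)&(hsv[...,1]<50)]
    r=cv2.minAreaRect(q[:,:2].astype(np.float32)); print("tray",len(q),np.round(r[0],1),np.round(r[1],1),round(r[2],1))
    b=w[(x>550)&(x<800)&(y>-250)&(y<150)&(w[...,2]>60)]
    if n=="top":
        for uv in((161,105),(211,106),(267,105),(268,92)): print("byst",w[uv[1],uv[0]].round())
    else:
        print("bench z",w[230,260],w[300,170],)
E
```

```text
top
[297 174  15  29 163] [304. 188.] zt 21.0 rect [ 550.6 -206.9] [14.6 82.4] 70.1
[334 175  23  32 420] [345. 191.] zt 38.7 rect [ 543.1 -317.4] [78.2 34.1] 19.5
[288 216  19  18 199] [297. 224.] zt 27.1 rect [ 450.5 -188. ] [42. 33.] 53.9
[330 218  22  31 428] [341. 233.] zt 38.8 rect [ 430.3 -303.9] [78.6 33.8] 15.6
[335 284  22  12 142] [346. 291.] zt 34.0 rect [ 275. -321.] [31.4 29.6] 34.4
tote 36 689 [497.4 222.8] [319.8 130. ] 88.6 43.930212350484794
tote 140 469 [498.8 225.8] [121.6  34.4] 3.3 149.08673243448243
tray 680 [ 472.4 -300. ] [298.3 325.5] 89.9
byst [748. 170.  99.]
byst [781.  54.   3.]
byst [ 738. -101.  140.]
byst [ 751. -101.  192.]
side
[274 141  27  16 345] [287. 149.] zt 38.1 rect [ 542.9 -314.9] [79.8 39.2] 18.0
[310 150  27  15 352] [323. 157.] zt 38.3 rect [ 430.2 -299.9] [77.7 40.1] 15.5
[368 154  10  18 108] [373. 161.] zt 33.5 rect [ 276.5 -316.2] [28.1 37.9] 24.4
[264 168  26  16 147] [277. 175.] zt 21.4 rect [ 550.8 -203.6] [18.2 85.9] 71.6
[301 177  18  16 183] [310. 184.] zt 26.2 rect [ 450.1 -185.8] [47.5 34.7] 53.8
tote 36 1034 [494.9 222.7] [324.3 130.2] 89.9 43.75906198412588
tote 140 615 [499.3 223.6] [ 36.8 121.2] 89.4 149.17795447619312
tray 550 [ 463.7 -315.1] [328.4 340.6] 89.8
bench z [553.46086498  -9.8062499   -1.07476772] [712.479613   240.33135328  -2.99758089]
```

```bash
cat >> h.py <<'E'
def rot(a):
    """tool down, closing line (tool y) at world angle a"""
    y=np.array([np.cos(a),np.sin(a),0]); z=np.array([0,0,-1.]); return np.column_stack([np.cross(y,z),y,z])
def best(p,a):
    """of the two equivalent yaws, the one with the last joint least turned"""
    o=[(abs(q[6]),i) for i in(0,1) for q in[inverse_kinematics(p,rot(a+i*np.pi))] if q is not None]
    return rot(a+min(o)[1]*np.pi)
E
python3 - <<'E'
from h import *
for n in("top","side"):
    c=np.load(f"pics/{n}.npy",allow_pickle=True).item(); w=pts(c); im=c["image"]
    hsv=cv2.cvtColor(im,cv2.COLOR_BGR2HSV);x,y,z=np.moveaxis(w,-1,0)
    for nm,lo,hi in(("rim",38,52),("bar",144,158)):
        q=w[(x>380)&(x<640)&(y>0)&(y<420)&(z>lo)&(z<hi)&(hsv[...,0]<25)&(hsv[...,1]>60)]
        r=cv2.minAreaRect(q[:,:2].astype(np.float32)); print(n,nm,len(q),np.round(r[0],1),np.round(r[1],1),round(r[2],1),np.median(q[:,2]).round(1),q[:,:2].min(0).round(),q[:,:2].max(0).round())
    q=w[(x>300)&(x<660)&(y<-100)&(y>-395)&(z>26)&(z<34)&(hsv[...,1]<70)]
    r=cv2.minAreaRect(q[:,:2].astype(np.float32)); print("tray",len(q),np.round(r[0],1),np.round(r[1],1),round(r[2],1))
    for nm,(y0,y1) in dict(jar=(110,230),cup=(0,109),glue=(-150,-50)).items():
        q=w[(x>660)&(x<830)&(y>y0)&(y<y1)&(z>15)]; print(nm,len(q),q.min(0).round(),q.max(0).round())
for p,a in(((566,-309,10),1.91),((454,-295,10),1.84),((498,145,15),1.57),((498,305,15),1.57),((498,225,220),1.57),((498,225,120),1.57)):
    for i in(0,1):
        q=inverse_kinematics(p,rot(a+i*np.pi)); print(p,i,None if q is None else np.round(q,2))
E
```

```text
top rim 978 [512.7 222.4] [319.8 160.5] 88.6 44.1 [429.  61.] [595. 384.]
top bar 562 [511.8 221.3] [ 36.  146.5] 89.1 149.2 [439. 202.] [585. 240.]
tray 724 [ 495. -254.] [249.8 250. ] 82.2
jar 896 [706. 141.  15.] [778. 211. 106.]
cup 581 [716.  12.  15.] [790.  85.  95.]
glue 719 [ 724. -131.   16.] [775. -71. 194.]
side rim 1382 [513.7 222.2] [322.9 162.8] 88.5 44.1 [429.  60.] [597. 385.]
side bar 698 [513.3 222.8] [ 36.8 149.4] 88.9 149.4 [439. 203.] [588. 243.]
tray 514 [ 495.  -254.8] [263.5 252.1] 82.4
jar 1225 [707. 147.  15.] [780. 217. 104.]
cup 912 [717.  10.  15.] [791.  86.  93.]
glue 1026 [ 724. -118.   15.] [785. -64. 192.]
(566, -309, 10) 0 [ 0.48  0.83 -0.11  1.67  0.13  0.65  2.21]
(566, -309, 10) 1 [ 0.14  0.89  0.42  1.69 -0.53  0.68 -0.39]
(454, -295, 10) 0 [ 0.56  0.73 -0.13  1.95  0.2   0.47  2.13]
(454, -295, 10) 1 [ 0.23  0.77  0.33  1.97 -0.51  0.49 -0.37]
(498, 145, 15) 0 [-0.34  0.7  -0.08  2.01  0.11  0.44  1.07]
(498, 145, 15) 1 [-0.67  0.75  0.38  2.03 -0.59  0.47 -1.42]
(498, 305, 15) 0 [-0.59  0.76 -0.09  1.84  0.12  0.55  0.81]
(498, 305, 15) 1 [-0.95  0.82  0.44  1.86 -0.6   0.59 -1.7 ]
(498, 225, 220) 0 [-0.49  0.41 -0.05  1.82  0.03  0.91  1.01]
(498, 225, 220) 1 [-1.    0.49  0.65  1.84 -0.36  0.93 -1.76]
(498, 225, 120) 0 [-0.47  0.55 -0.08  1.9   0.07  0.69  0.98]
(498, 225, 120) 1 [-0.92  0.62  0.55  1.93 -0.48  0.73 -1.66]
```

```bash
cat >> h.py <<'E'
TRAY_BLOCKS=dict(A=((543,-316.2),np.radians(19)),B=((430.2,-302),np.radians(15.5)))
TOTE=np.array([513.,222.4]); TYAW=np.radians(-1.4)
def ax(a): return np.array([np.cos(a),np.sin(a)])
def R(yaw): return rot(yaw-np.pi/2)      # tool x along yaw
def line(p,f=None,v=350,guard=None):
    for s in(v,.75*v,.5*v,.3*v):
        try: return movel(list(p),f,max_speed=s,guard=guard)
        except PlanningError as e: print("slower",s,e)
    raise SystemExit("no line")
def say(t):
    s=read_state(); print(t,round(s["time"],1),np.round(s["eef_pos"],1),"gap",round(s["finger_gap"],1),"F",np.round(s["ft_force"],1))
def pick(k):
    (c,a)=TRAY_BLOCKS[k]; g=np.array(c)+20*ax(a)
    movep([*g,130],R(a)); say("above")
    line([*g,35],v=200); print("hit",line([*g,8],v=60,guard=12)); clamp(); say("clamped")
    line([*g,220],v=300); say("up")
def place(side):
    g=TOTE+20*ax(TYAW)+side*80*ax(TYAW+np.pi/2)
    line([*g,220],R(TYAW)); say("over tote")
    line([*g,40],v=250); print("hit",line([*g,10],v=50,guard=8)); say("down")
    open_gripper(); line([*g,220],v=350); say("placed")
E
python3 - <<'E'
from h import *
movep([480,0,290],R(np.radians(9))); say("mid")
pick("A")
cv2.imwrite("pics/side1.png",camera("side")["image"])
E
```

```text
mid 2.2 [480.1   0.8 289.9] gap 85.4 F [ 0.4  0.9 -0.4]
above 3.6 [ 562.7 -308.4  130.5] gap 85.4 F [ 0.2  0.6 -0.4]
hit False
clamped 5.3 [ 562.2 -309.9    8.5] gap 33.2 F [-0.4  0.2  6.1]
up 6.2 [ 561.6 -309.2  219.2] gap 33.0 F [-0.3 -0.4 -1.3]
```

View pics/side1.png

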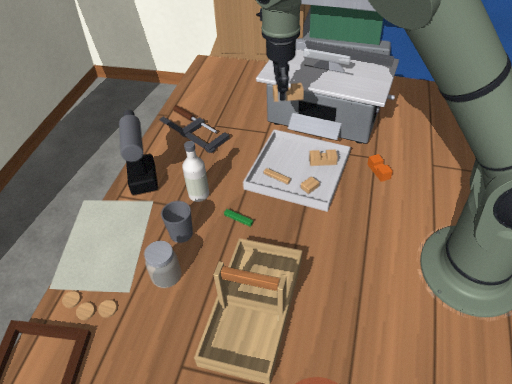

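The block is gripped at (290,92), and the gap of 33 mm matches its width. Nothing else has moved. I'll place it in the far end, then fetch B.

```bash
python3 - <<'E'
from h import *
place(+1)
line([480,0,230],R(0)); pick("B"); place(-1)
line([440,-60,260]); say("clear")
c=camera("side"); cv2.imwrite("pics/side2.png",c["image"])
c=camera("top"); cv2.imwrite("pics/top2.png",c["image"]); w=pts(c)
hsv=cv2.cvtColor(c["image"],cv2.COLOR_BGR2HSV);x,y,z=np.moveaxis(w,-1,0)
for nm,lo,hi in(("rim",38,52),("bar",144,158)):
    q=w[(x>380)&(x<640)&(y>40)&(y<420)&(z>lo)&(z<hi)&(hsv[...,0]<25)&(hsv[...,1]>60)]
    print(nm,np.round(cv2.minAreaRect(q[:,:2].astype(np.float32))[0],1),cv2.minAreaRect(q[:,:2].astype(np.float32))[1:])
E
```

```text
over tote 8.1 [535.2 300.5 220.1] gap 33.1 F [-0.4 -0.3 -0.7]
hit True
down 9.6 [534.4 301.7   9.4] gap 32.8 F [-2.6 -0.3 10.9]
placed 10.9 [534.7 302.  220.2] gap 85.0 F [ 0.1 -1.  -1.8]
above 13.2 [ 450.4 -295.3  130. ] gap 85.6 F [0.4 0.  0.2]
hit False
clamped 15.0 [ 449.6 -296.8    8.4] gap 33.3 F [-0.4  0.3  7.9]
up 15.8 [ 449.2 -296.1  219.1] gap 33.1 F [ 0.5 -0.9 -2.1]
over tote 17.4 [530.9 140.5 220. ] gap 33.1 F [-0.9 -0.4 -0.5]
hit True
down 18.8 [530.5 142.2   9.4] gap 33.0 F [-2.   0.3 12.3]
placed 20.1 [530.8 142.4 220.2] gap 84.9 F [-0.1  1.  -0.4]
clear 20.9 [439.7 -59.9 259.5] gap 85.5 F [0.3 0.3 0.1]
rim [518.  227.4] ((160.33786010742188, 320.3197326660156), 0.13893947005271912)
bar [518.8 225.9] ((36.10264205932617, 147.168701171875), 89.10493469238281)
```

View pics/side2.png

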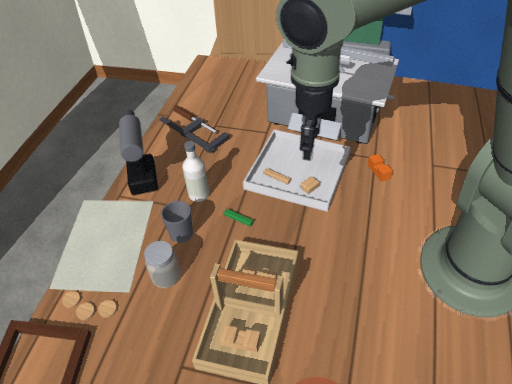

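View pics/top2.png

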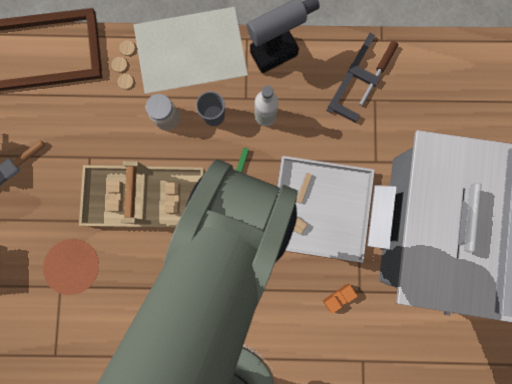

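Both blocks lie flat, one in each end (top view (113,200) and (169,202)), and only the two offcuts are left in the tray. The tote shifted by about 5 mm, so I'll use the re-measured bar centre for the lift.

```bash
python3 - <<'E'
from h import *
g=[518.5,226.5]; f=R(np.radians(-0.6))
line([*g,260],f); line([*g,165],v=150); print("hit",line([*g,114],v=60,guard=12)); say("at bar")
clamp(); say("clamped")
p=read_state()["eef_pos"]
line([p[0],p[1],p[2]+30],v=40); say("lift30"); line([p[0],p[1],p[2]+105],v=50); wait(1); say("lift")
c=camera("side"); cv2.imwrite("pics/side3.png",c["image"]); w=pts(c)
hsv=cv2.cvtColor(c["image"],cv2.COLOR_BGR2HSV);x,y,z=np.moveaxis(w,-1,0)
m=(x>420)&(x<620)&(y>50)&(y<400)&(z>143)&(z<165)&(hsv[...,0]<25)&(hsv[...,1]>60)
q=w[m]; A=np.c_[q[:,:2]-q[:,:2].mean(0),np.ones(len(q))]
print("rim slopes deg",np.degrees(np.linalg.lstsq(A,q[:,2],rcond=None)[0][:2]),q[:,2].mean(),len(q)); s=read_state();print(s["tool_rot"].round(3).tolist(),s["torque"])
E
```

```text
hit False
at bar 23.8 [518.7 226.5 114.3] gap 85.5 F [-1.  -0.4  1. ]
clamped 24.5 [518.6 226.5 114.2] gap 17.4 F [-1.3 -0.9  5.6]
lift30 25.4 [518.4 226.5 144. ] gap 17.4 F [-0.6 -0.4 -6.3]
lift 28.0 [518.6 226.5 219.2] gap 17.4 F [ 0.2 -0.6 -7. ]
rim slopes deg [-0.21194097  0.03844435] 148.21056418316672 1796
[[1.0, -0.01, -0.0], [-0.01, -1.0, -0.0], [-0.0, 0.0, -1.0]] [ 0.02067769  0.0160503  -0.00897233]
```

View pics/side3.png

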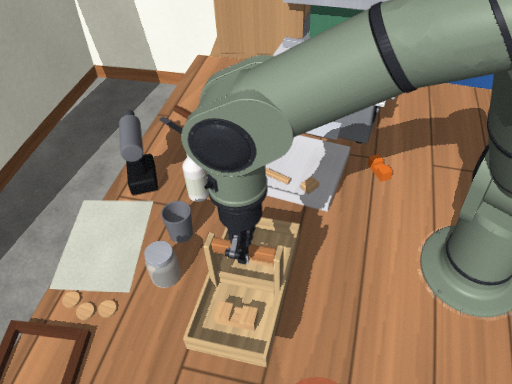

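The tote is held level, with its rim at 148 mm (about 103 mm clear of the bench) and slopes under 0.3°. A block is visible at (237,312), and the bystanders stand where they were.

```bash
python3 -c "
from h import *
print(finish_job())"
```

```text
the job is handed in; nothing more can be done
None
```

The job is handed in: one notched block lies in each end of the tote, the plain offcuts are still in the tray, and the arm is holding the tote level and still about 10 cm above the bench, with the glue bottle, jar and cup not touched as far as the pictures show.

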